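# Slide a spacer blank along the rail into the corner of a marking fixture

### The job

Load the marking fixture: push the loose brass spacer blank flat against the long black rail with your fingertips, then slide it along the rail into the corner pocket of the blue stop until it is fully home, tight against both the rail and the end stop. Only push or drag it over the plate, never pick it up or tip it; leave everything else where it stands, and finish with the gripper clear of it.

Things in the scene. Friction and masses are not known exactly. Their poses are not given: they have to be found in the camera images.
- fixture: Fixed marking fixture on the table: bare aluminium plate 150 (x) x 300 (y) x 16 mm thick with small dark tapped holes, bearing a black rail and a blue stop. Origin: centre of the plate's underside, z = 0 at the table; z up, y along the rail, x from the robot's side towards the rail.
- rail (a point): Mid-length of the black rail's face, at plate-top height (16 mm above the table), at fixture x = +35, y = 0 mm; axes as the fixture's. The face looks to -x (robot's side); the rail is 20 mm thick, 280 mm long along y, 10 mm high above the plate. Blank against the rail: blank's origin at x = -16 mm here.
- stop: Blue L-shaped stop fixed on the plate at the rail's +y half, elsewhere along the rail each time; axes as the fixture's. Origin: inner corner of the pocket, where rail face and end-stop face meet, at plate-top height. The end face looks to -y and spans x = 0 to -48.5 mm; block 24 mm thick, 10 mm high. Blank fully home: blank's origin at x = -16, y = -25, z = 0 mm here.
- lip_mouth (a point): Outer end of the stop's front lip, at the pocket's mouth, at plate-top height (stop x = -39.5, y = -38.7 mm). The lip, 10 mm high, 14 mm thick, runs along y from the end face, inner face at stop x = -34.5 mm for the first 30 mm, then a chamfer widening 5 mm to this point. So the pocket is 34.5 mm wide, open to -y and upward.
- blank: Loose brass spacer blank, flat block 32 (x) x 50 (y) x 12 mm high, two dark holes in the top, 0.11 to 0.23 kg, lying flat on the plate's -y half on the robot's side of the rail, turned up to 30 degrees. Origin: centre of its underside; z up. Its top is 2 mm higher than rail and stop. Its long side (y) goes along the rail, its +y end to the end stop.
- nut: Bystander: round black collet nut, 40 mm across, 21 mm high, standing loose on the plate's front at the +y end, near the stop. Origin: centre of its underside. Leave it.
- collet: Bystander: loose steel collet standing on the table beyond the fixture, 33 mm across, 38 mm high. Origin: centre of its underside.
- setup_block: Bystander: loose steel setup block with holes, 51 x 76 x 25 mm, on the table beside the fixture. Origin: centre of its underside.
- oiler: Bystander: loose white oil bottle with a red cap, 48 mm across, 125 mm high, on the table beside the fixture. Origin: centre of its underside.
- chip_brush: Bystander: loose wooden-handled brush lying on the table to the robot's right. Origin: its underside, about mid-length.
- punch_stand: Bystander: black stepped stand with ten steel punches, 75 x 95 mm, about 130 mm high, on the table on the far left of the fixture. Origin: centre of its underside.
Not all that is in view belongs to the job. What is meant by the blank is not purple or turquoise, and is the smaller of those in its own colour.

How it is judged:
By the outcome, as a careful person would: the job done as asked, in the order asked, and still so for the second after the job is handed in, with the robot touching nothing.
It also fails if it takes over 58 s, if anything falls off the work surface, if the arm or the gripper's body presses on something with over 40 N, if the wrist force passes 120 N, or if a joint passes its speed limit or range.

### The arm

A 6-joint arm with a two-finger parallel gripper is mounted at the origin on the work surface. World frame = base frame: x ahead of the robot, y to its left, z up, the work surface at z = 0. Lengths are in m, angles in rad, forces in N, time in s.
With the tool pointing down it reaches from about 0.2 to 0.875 m from the base axis. Payload 3.4 kg.
Tool frame: the origin (TCP) lies between the finger pads; the fingertips stand 22 mm ahead of it and the grasp point (between the pads) lies 3 mm ahead of it; z points along the fingers, y is the line along which they close (so a half turn about z gives the same grasp; the last joint's range is limited). The gripper opens to 94 mm and grips with 3 to 60 N. Pads are 16 mm wide; open, the fingers measure 119 mm over their backs; the gripper's body (75 mm by 177 mm) begins 78 mm behind the grasp point.
Start: joints at [-0.121, 0.276, 1.505, -0, 1.361, -0.121], TCP at [0.575, -0, 0.227] pointing down, gripper open.
Joint ranges: [-2.89, 2.89], [-0.75, 2.08], [0.22, 2.7], [-1.18, 4.32], [0.11, 2.71], [-2.7, 2.7]. Speed limits (rad/s): [2.57, 2.57, 3.14, 3.14, 3.14, 3.14].

### API

Orientations are given as a rotation vector (axis times angle).
In Python, from workcell import ctrl gives the robot as it stands. The module is installed in compiled form; this text tells all that it offers.
- The arm moves only by the tool play_rows, never from a script. Its argument "moves" is a list of rows, each a list of 2 entries, a list of its own where there are three numbers: the shift along the world's x, y, z in cm, then the turn about the world's z in rad. In form: [[[x, y, z], roll], ...]. A call has 1 to 12 rows; each row shifts and turns the commanded pose from where the row before left it; what a row does not reach is not made up. A row lasts 1/12 s, in which the tool goes at most 41.7 mm and 7.16 degrees, less where a joint would pass 70% of its speed; a pose out of reach is approached as far as the arm can. A call with a gripper value outside its range is refused whole. "hand" is the closure in counts, from 0 (fully open) to 255 (shut), set as the call begins (left out, the last holds). The fingers move at their own pace and stop on an object; "grip_force" is the grip in N (left out, the last holds). Time passes only in rows, so rows that do not move let the fingers close. It gives the time, the measured TCP pose, the force, the opening and the grip force at its end, in the units of the state.
- ctrl.state(): the state, without advancing time (a new reading comes with each control period).
- ctrl.get_image(name): name is "scene" or "side" or "wrist"; returns a dict with "frame" (400x640x3 uint8, red, green, blue), "camera_matrix" (3x3 intrinsics, pixels), "cam_to_world" (4x4, takes a point from camera to world coordinates). Camera axes: x right, y up, looking along -z (the intrinsics and any distortion apply to the point x, -y, -z); pixel columns grow to the right and rows downward; lengths in m; the calibration is good to about 2 mm. A picture is of the moment at which its call begins. There is no depth.
- ctrl.finish_job(): hands the job in; it is judged then, once.
The state is a dict: "time": time; "qpos": joint angles; "joint_velocities": joint speeds; "joint_efforts": joint torques, N m; "ee_pos": TCP position; "tool_rot": TCP orientation; "force": force on the tool from outside, world axes, zero at the start; "ft_torque": the same for the moment, N m; "grip_width": finger opening in m; "grip_force": force on a finger pad.
Only numpy, scipy, OpenCV 4.12 (cv2) and the standard library are available. Lean on these libraries where they do the work, as an engineer would, in place of code of your own. Each camera call takes 0.05 s, during which the arm holds its last target. There are 200 camera calls.

## Working session

There is one attempt and no reset: what is moved stays moved. The work goes in short steps, Python scripts to look and compute and a tool call to move; the robot and the scene stay as the last step left them, time stands still between calls to the robot, and variables do not carry over. Pictures are saved under pics/ and viewed, at most 12 in all, crops included, and the job is handed in when it is done.

Besides the shell and the picture viewer there is one more tool, called in YAML: its name, and indented under it one key for each argument. play_rows: Moves the arm, as the interface text tells. Its arguments: {"type":"object","properties":{"moves":{"type":"array","items":{"type":"array"}},"hand":{"type":"number"},"grip_force":{"type":"number"}},"required":["moves"]}

```bash
mkdir -p pics
cat > h.py <<'E'
import numpy as np, cv2
from workcell import ctrl
def snap(n,f):
    d=ctrl.get_image(n); cv2.imwrite(f'pics/{f}.png',d['frame'][:,:,::-1]); np.savez(f'pics/{f}.npz',K=d['camera_matrix'],T=d['cam_to_world']); return d
def ray(f,u,v,z):
    d=np.load(f'pics/{f}.npz');K,T=d['K'],d['T']
    p=np.linalg.inv(K)@[u,v,1]; r=T[:3,:3]@[p[0],-p[1],-p[2]]; o=T[:3,3]
    return o+r*(z-o[2])/r[2]
def proj(f,P):
    d=np.load(f'pics/{f}.npz');K,T=d['K'],d['T']
    c=T[:3,:3].T@(np.array(P)-T[:3,3]); q=K@[c[0],-c[1],-c[2]]; return q[:2]/q[2]
E
python3 - <<'E'
from h import *
for n in ('scene','side','wrist'):
    d=snap(n,n+'0'); print(n,d['camera_matrix'].round(1).tolist(),d['cam_to_world'].round(3).tolist())
s=ctrl.state();print(s)
a=[cv2.imread(f'pics/{n}0.png') for n in('scene','wrist')]
E
```

```text
scene [[464.4, 0.0, 319.8], [0.0, 464.4, 201.2], [0.0, 0.0, 1.0]] [[-0.849, -0.432, 0.303, 0.951], [0.528, -0.686, 0.501, 0.597], [-0.009, 0.586, 0.81, 0.996], [0.0, 0.0, 0.0, 1.0]]
side [[416.2, 0.0, 325.6], [0.0, 416.2, 193.0], [0.0, 0.0, 1.0]] [[-0.754, 0.375, -0.54, -0.093], [-0.657, -0.41, 0.633, 0.789], [0.016, 0.832, 0.555, 0.752], [0.0, 0.0, 0.0, 1.0]]
wrist [[322.7, 0.0, 322.9], [0.0, 322.7, 196.7], [0.0, 0.0, 1.0]] [[1.0, 0.001, 0.001, 0.575], [-0.001, 0.961, 0.276, 0.079], [-0.001, -0.276, 0.961, 0.384], [0.0, 0.0, 0.0, 1.0]]
{'time': 0.15, 'qpos': array([-1.20978103e-01,  2.76413527e-01,  1.50579958e+00,  1.22686921e-05,
        1.36069608e+00, -1.21027097e-01]), 'joint_velocities': array([ 0.00027012, -0.00322065, -0.00482909, -0.0017071 ,  0.0001885 ,
        0.00140872]), 'joint_efforts': array([ 2.15351523e-03, -4.04925048e+01, -2.37432325e+01,  7.02095032e-02,
        3.15094914e-02, -7.84152348e-05]), 'ee_pos': array([5.74620870e-01, 5.77454241e-05, 2.26841111e-01]), 'tool_rot': array([-2.22065159e+00, -2.22075469e+00,  1.25984987e-03]), 'force': array([-0.56592906,  0.75040108,  0.18699378]), 'ft_torque': array([0.02461508, 0.04865728, 0.00580236]), 'grip_force': 0.0, 'grip_width': 0.09419374425075225}
```

View pics/scene0.png

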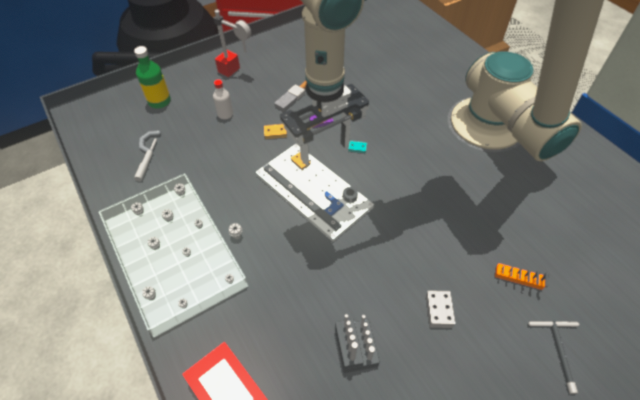

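View pics/wrist0.png

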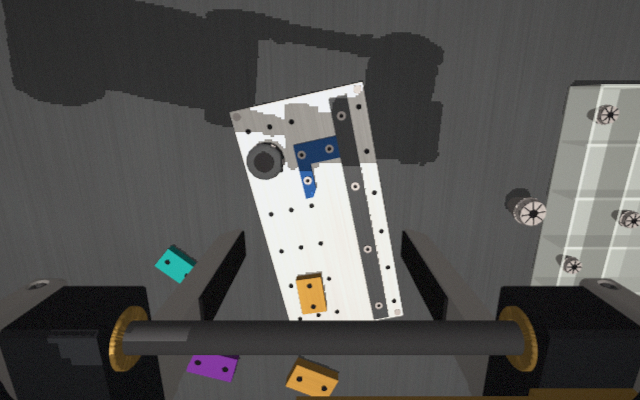

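The wrist picture shows the blank at about (311,295) and the blue stop corner near (340,160). The rail runs from (337,96) to (378,320), and the nut is at (264,160). I'll enlarge this for precise points.

Run:
```python
from h import *
a=cv2.imread('pics/wrist0.png')[75:325,220:420]
b=a[:125];c=a[125:]
o=np.hstack([cv2.resize(x,None,fx=4,fy=4,interpolation=cv2.INTER_CUBIC)[:, :] for x in (b,)])
cv2.imwrite('pics/wc1.png',o)
cv2.imwrite('pics/wc2.png',cv2.resize(c,None,fx=4,fy=4,interpolation=cv2.INTER_CUBIC))
```

```text
(no output)
```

View pics/wc1.png

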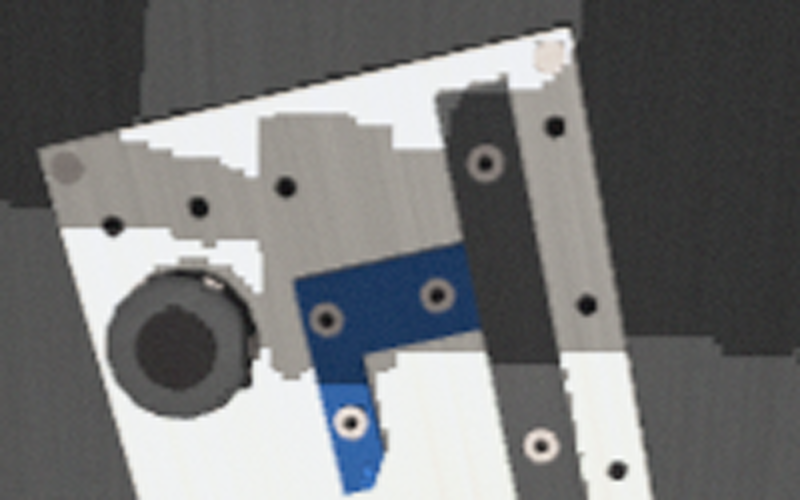

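View pics/wc2.png

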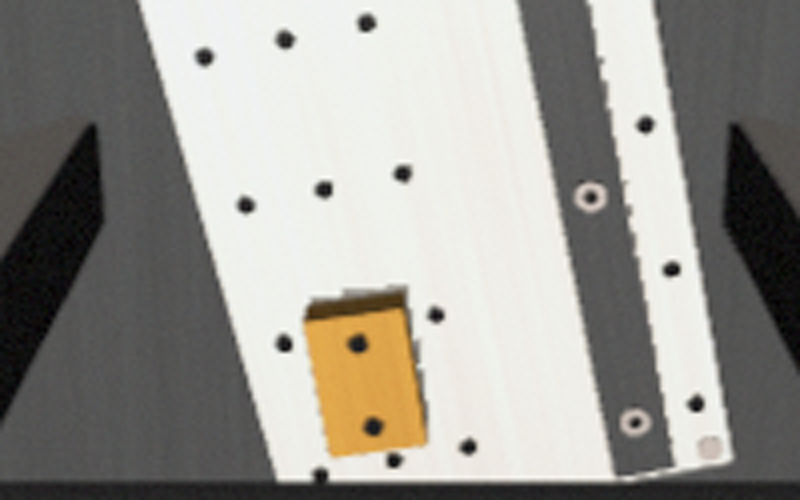

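The crops give the plate corners, the rail's top edge, the end face from (364,353) to (482,330), and the blank's top corners at (305,322), (405,307), (428,443) and (330,457).

Run:
```python
from h import *
def P(c,x,y,z): return ray('wrist0',220+(x+.5)/4-.5,(75 if c==1 else 200)+(y+.5)/4-.5,z)[:2]
A=P(1,38,148,.016);B=P(1,572,28,.016);C=P(2,733,460,.016)
print('plate',A,B,C,np.linalg.norm(A-B),np.linalg.norm(B-C),np.degrees(np.arctan2(*(B-A)[::-1])),np.degrees(np.arctan2(*(B-C)[::-1]))-90)
r1=P(1,437,92,.026);r2=P(2,613,478,.026);print('rail',r1,r2,np.linalg.norm(r1-r2),np.degrees(np.arctan2(*(r1-r2)[::-1]))-90)
yv=(r1-r2)/np.linalg.norm(r1-r2); xv=np.array([yv[1],-yv[0]]); R=(r1+r2)/2
th=np.arctan2(*yv[::-1])-np.pi/2
loc=lambda p:(np.array([(p-R)@xv,(p-R)@yv])*1000).round(1)
print('plate loc(exp -110,150;40,150;40,-150)',loc(A),loc(B),loc(C))
e1,e2=P(1,364,353,.026),P(1,482,330,.026);print('end',loc(e1),loc(e2)); 
print('lip',loc(P(1,347,495,.026)),loc(P(1,372,487,.026)))
bl=[P(2,*q,.028) for q in((305,322),(405,307),(428,443),(330,457))]
print('blank',[loc(b).tolist() for b in bl],'c',loc(np.mean(bl,0)),np.mean(bl,0))
l=[bl[0]-bl[3],bl[1]-bl[2]];print([ (np.linalg.norm(v),np.degrees(np.arctan2(*v[::-1])-np.pi/2-th)) for v in l])
o=[(287,380-0),(313,357),(337,374),(314,397)]
print('nut',loc(P(1,178,345,.037)),'th',th,'R',R,xv,yv)
```

```text
plate [0.47144945 0.07136602] [0.61787562 0.10247045] [ 0.68087477 -0.18939786] 0.14969338543372193 0.29859001777500044 11.992731347744277 12.180304171357122
rail [0.58140755 0.0858453 ] [ 0.6395701  -0.18887074] 0.2808056003414661 11.954068042027941
plate loc(exp -110,150;40,150;40,-150) [-110.6  149. ] [ 39.1 149.1] [  40.3 -149.5]
end [-34.3  76.1] [-0.6 75.6]
lip [-48.1  36.7] [-40.5  37.5]
blank [[-84.1, -63.2], [-52.7, -64.6], [-55.7, -113.7], [-87.5, -112.3]] c [-70.  -88.4] [ 0.56031043 -0.1525328 ]
[(np.float64(0.04915561241023397), np.float64(-3.9537782492296243)), (np.float64(0.04922039171750457), np.float64(-3.525958672437241))]
nut [-82.3  90.6] th 0.2086378463408194 R [ 0.61048882 -0.05151272] [0.97831396 0.20712748] [-0.20712748  0.97831396]
```

play_rows:
  moves:
    - [[-0.47, -1.46, 0], -0.124]
    - [[-0.47, -1.46, 0], -0.124]
    - [[-0.47, -1.46, -1], -0.124]
    - [[-0.47, -1.46, -1], -0.124]
    - [[-0.47, -1.46, -1], -0.124]
    - [[-0.47, -1.46, -1], -0.124]
    - [[-0.47, -1.46, -1], -0.124]
    - [[-0.47, -1.46, -1], -0.124]
    - [[-0.47, -1.46, -1], -0.124]
    - [[-0.47, -1.46, 0], -0.124]
    - [[-0.47, -1.46, 0], -0.124]
    - [[0, 0, 0], 0]
  hand: 200

```text
time: 1.15
ee_pos: [0.5225, -0.1627, 0.157]
tool_rot: [3.125, 0.318, -0.002]
force: [0.2, 0.4, 0.5]
grip_width: 0.0211
grip_force: 0.0
```

```bash
cat >> h.py <<'E'
R=np.array([.61049,-.05151]);xv=np.array([.97831,.20713]);yv=np.array([-.20713,.97831])
loc=lambda p:(np.array([(p[:2]-R)@xv,(p[:2]-R)@yv])*1000).round(1)
wor=lambda x,y:R+(xv*x+yv*y)/1000
def st():
    from scipy.spatial.transform import Rotation as Q
    s=ctrl.state();M=Q.from_rotvec(s['tool_rot']).as_matrix()
    ty=M[:,1];print('t',round(s['time'],2),'loc',loc(s['ee_pos']),'pos',s['ee_pos'].round(4),'tooly vs rail y deg',round(float(np.degrees(np.arctan2(ty@np.r_[xv,0],ty@np.r_[yv,0]))),2),'f',s['force'].round(1),'w',round(s['grip_width'],4));return s
E
python3 - <<'E'
from h import *
st()
for n,u,v,z in(('oilerbase',224,118,0),('oilercap',218,83,.125),('setup',290,97,.025)):
    p=ray('scene0',u,v,z);print(n,p,loc(p))
snap('wrist','wrist1')
E
```

```text
t 1.15 loc [-109.1  -90.6] pos [ 0.5225 -0.1627  0.157 ] tooly vs rail y deg -179.66 f [0.2 0.4 0.5] w 0.0211
oilerbase [ 6.59850618e-01 -4.40617093e-01  1.11022302e-16] [ -32.3 -390.9]
oilercap [ 0.6507851  -0.44849662  0.125     ] [ -42.8 -396.7]
setup [ 0.45594464 -0.38924793  0.025     ] [-221.1 -298.4]
```

View pics/wrist1.png

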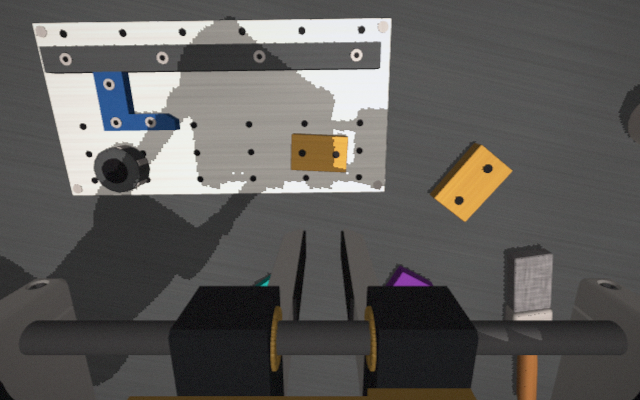

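The wrist picture shows the fingers in front of the blank (319,152). The larger orange block lies off the plate at (470,182), so the blank on the plate is the right one, and the oiler is far away. Next I lower the fingers and check the height.

play_rows:
  moves:
    - [[0, 0.2, -3], 0]
    - [[0, 0, -3], 0]
    - [[0, 0, -2.5], 0]
    - [[0, 0, -1.5], 0]
    - [[0, 0, -0.9], 0]
    - [[0, 0, -0.5], 0]
    - [[0, 0, 0], 0]
    - [[0, 0, 0], 0]

```text
time: 1.87
ee_pos: [0.5241, -0.1585, 0.0442]
tool_rot: [3.124, 0.326, 0.002]
force: [0.9, 0.1, 0.3]
grip_width: 0.0203
grip_force: 0.0
```

```bash
python3 -c "
from h import *
st()"
```

```text
t 1.87 loc [-106.6  -86.8] pos [ 0.5241 -0.1585  0.0442] tooly vs rail y deg -179.96 f [0.9 0.1 0.3] w 0.0203
```

play_rows:
  moves:
    - [[0, 0, -0.15], 0]
    - [[0.4, 0.085, 0], 0]
    - [[0.4, 0.085, 0], 0]
    - [[0.4, 0.085, 0], 0]
    - [[0.4, 0.085, 0], 0]
    - [[0.4, 0.085, 0], 0]
    - [[0.4, 0.085, 0], 0]
    - [[0.4, 0.085, 0], 0]
    - [[0.4, 0.085, 0], 0]
    - [[0.4, 0.085, 0], 0]
    - [[0.4, 0.085, 0], 0]
    - [[0.4, 0.085, 0], 0]

```text
time: 2.87
ee_pos: [0.5677, -0.1491, 0.0419]
tool_rot: [-3.125, -0.324, 0.0]
force: [-1.6, -1.5, 1.5]
grip_width: 0.0203
grip_force: 0.7
```

play_rows:
  moves:
    - [[0.4, 0.085, 0], 0]
    - [[0.4, 0.085, 0], 0]
    - [[0.4, 0.085, 0], 0]
    - [[0.2, 0.042, 0], 0]
    - [[0.2, 0.042, 0], 0]
    - [[0, 0, 0], 0]

```text
time: 3.37
ee_pos: [0.584, -0.1458, 0.0419]
tool_rot: [3.125, 0.324, 0.001]
force: [-0.2, -0.2, -0.0]
grip_width: 0.0203
grip_force: 0.0
```

```bash
python3 -c "
from h import *
st();snap('wrist','wrist2')
a=cv2.imread('pics/wrist2.png');cv2.imwrite('pics/w2.png',a)"
```

```text
t 3.37 loc [-45.5 -86.7] pos [ 0.584  -0.1458  0.0419] tooly vs rail y deg -179.9 f [-0.2 -0.2 -0. ] w 0.0203
```

View pics/w2.png

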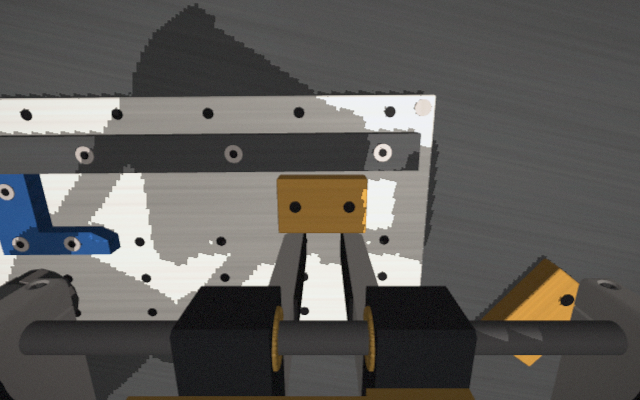

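The blank (322,205) is now parallel to the rail, with a gap of a few millimetres. I'll close it in small steps and watch the force.

play_rows:
  moves:
    - [[0.15, 0.032, 0], 0]
    - [[0.15, 0.032, 0], 0]
    - [[0.1, 0.02, 0], 0]
    - [[0.1, 0.02, 0], 0]
    - [[0, 0, 0], 0]

```text
time: 3.83
ee_pos: [0.5876, -0.145, 0.042]
tool_rot: [3.125, 0.325, -0.003]
force: [-4.2, -1.4, 2.5]
grip_width: 0.0203
grip_force: 1.6
```

play_rows:
  moves:
    - [[0.1, 0.02, 0], 0]
    - [[0.1, 0.02, 0], 0]
    - [[0, 0, 0], 0]

```text
time: 4.08
ee_pos: [0.5878, -0.145, 0.042]
tool_rot: [3.124, 0.326, -0.008]
force: [-7.4, -2.6, 5.4]
grip_width: 0.0203
grip_force: 3.7
```

The blank is firmly against the rail. I'll back off, lift, close the fingers and go round to the -y end.

play_rows:
  moves:
    - [[-0.5, -0.1, 0], 0]
    - [[-1.0, -0.2, 0], 0]
    - [[-0.7, -0.15, 0.5], 0]
    - [[0, 0, 2], 0]
    - [[0, 0, 2], 0]
    - [[1.3, -1, 0], 0]
    - [[1.3, -1, 0], 0]
    - [[1.3, -1, 0], 0]
    - [[1.3, -1, 0], 0]
    - [[0, 0, 0], 0]
    - [[0, 0, 0], 0]
  hand: 255

```text
time: 5.0
ee_pos: [0.6202, -0.1891, 0.087]
tool_rot: [-3.125, -0.323, -0.0]
force: [-1.1, 0.6, -0.3]
grip_width: 0.0003
grip_force: 0.0
```

```bash
python3 -c "
from h import *
st();snap('wrist','wrist3')
snap('scene','scene3')"
```

```text
t 5.0 loc [ -19.  -136.6] pos [ 0.6202 -0.1891  0.087 ] tooly vs rail y deg -179.85 f [-1.1  0.6 -0.3] w 0.0003
```

View pics/wrist3.png

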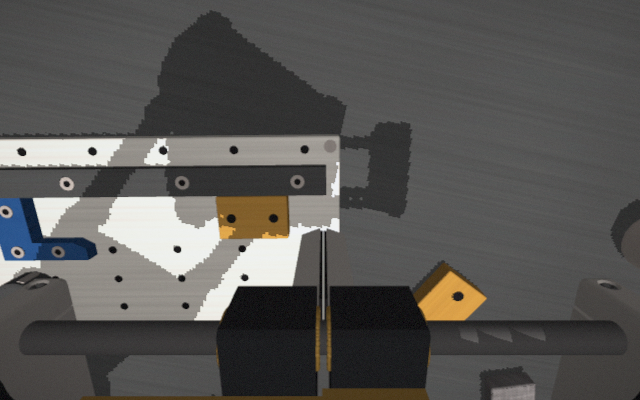

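The blank (253,217) sits flush on the rail and the fingers are clear beyond its -y end. I'll lower them and start the slide.

play_rows:
  moves:
    - [[0, 0, -2], 0]
    - [[0, 0, -1.5], 0]
    - [[0, 0, -0.7], 0]
    - [[0, 0, -0.3], 0]
    - [[0, 0, 0], 0]
    - [[-0.1, 0.49, 0], 0]
    - [[-0.1, 0.49, 0], 0]
    - [[-0.1, 0.49, 0], 0]
    - [[-0.1, 0.49, 0], 0]
    - [[-0.1, 0.49, 0], 0]
    - [[-0.1, 0.49, 0], 0]
    - [[-0.1, 0.49, 0], 0]

```text
time: 6.1
ee_pos: [0.6137, -0.1549, 0.0427]
tool_rot: [3.123, 0.325, 0.002]
force: [-0.3, -3.0, 3.9]
grip_width: 0.0004
grip_force: 2.2
```

play_rows:
  moves:
    - [[-0.1, 0.49, 0], 0]
    - [[-0.1, 0.49, 0], 0]
    - [[-0.1, 0.49, 0], 0]
    - [[-0.1, 0.49, 0], 0]
    - [[-0.1, 0.49, 0], 0]
    - [[-0.1, 0.49, 0], 0]
    - [[-0.1, 0.49, 0], 0]
    - [[0, 0, 0], 0]

```text
time: 6.77
ee_pos: [0.6061, -0.1198, 0.0426]
tool_rot: [3.124, 0.325, -0.0]
force: [-1.6, -2.7, 5.8]
grip_width: 0.0006
grip_force: 3.1
```

```bash
python3 -c "
from h import *
st();snap('wrist','wrist4')"
```

```text
t 6.77 loc [-18.5 -65.9] pos [ 0.6061 -0.1198  0.0426] tooly vs rail y deg -179.93 f [-1.6 -2.7  5.8] w 0.0006
```

View pics/wrist4.png

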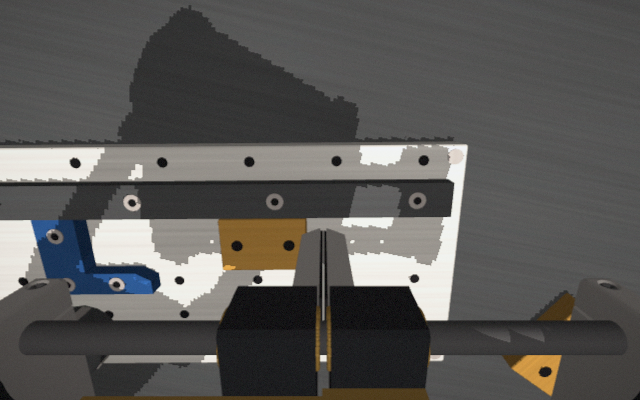

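The blank (262,244) stays flush on the rail while sliding, well lined up with the pocket. Continuing.

play_rows:
  moves:
    - [[-0.1, 0.49, 0], 0]
    - [[-0.1, 0.49, 0], 0]
    - [[-0.1, 0.49, 0], 0]
    - [[-0.1, 0.49, 0], 0]
    - [[-0.1, 0.49, 0], 0]
    - [[-0.1, 0.49, 0], 0]
    - [[-0.1, 0.49, 0], 0]
    - [[-0.1, 0.49, 0], 0]
    - [[-0.1, 0.49, 0], 0]
    - [[0, 0, 0], 0]

```text
time: 7.65
ee_pos: [0.5966, -0.076, 0.0425]
tool_rot: [3.124, 0.326, -0.002]
force: [-1.2, -4.5, 6.9]
grip_width: 0.0006
grip_force: 3.6
```

play_rows:
  moves:
    - [[-0.06, 0.29, 0], 0]
    - [[-0.06, 0.29, 0], 0]
    - [[-0.06, 0.29, 0], 0]
    - [[-0.06, 0.29, 0], 0]
    - [[-0.06, 0.29, 0], 0]
    - [[-0.06, 0.29, 0], 0]
    - [[-0.06, 0.29, 0], 0]
    - [[-0.06, 0.29, 0], 0]
    - [[0, 0, 0], 0]

```text
time: 8.4
ee_pos: [0.5916, -0.0535, 0.0425]
tool_rot: [3.123, 0.326, -0.002]
force: [-2.0, -5.1, 7.1]
grip_width: 0.0002
grip_force: 4.2
```

```bash
python3 -c "
from h import *
st();snap('wrist','wrist5')"
```

```text
t 8.4 loc [-18.8   2. ] pos [ 0.5916 -0.0535  0.0425] tooly vs rail y deg -179.96 f [-2.  -5.1  7.1] w 0.0002
```

View pics/wrist5.png

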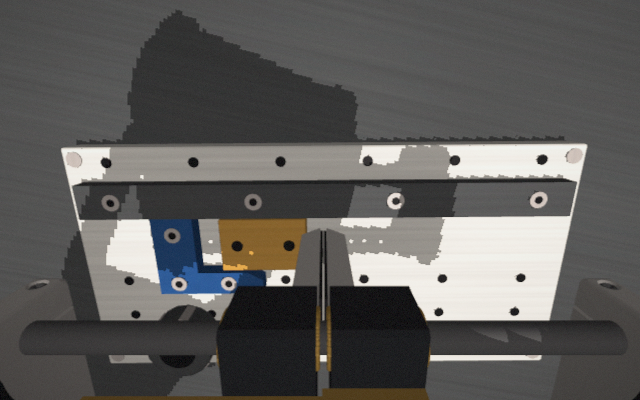

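The blank (262,244) is in the pocket, with about 11 mm left to the end face (u≈199).

play_rows:
  moves:
    - [[-0.06, 0.29, 0], 0]
    - [[-0.06, 0.29, 0], 0]
    - [[-0.06, 0.29, 0], 0]
    - [[-0.02, 0.1, 0], 0]
    - [[-0.02, 0.1, 0], 0]
    - [[-0.02, 0.1, 0], 0]
    - [[0, 0, 0], 0]

```text
time: 9.03
ee_pos: [0.5892, -0.0423, 0.0425]
tool_rot: [3.122, 0.326, -0.003]
force: [-2.8, -7.0, 7.5]
grip_width: 0.0006
grip_force: 4.7
```

play_rows:
  moves:
    - [[-0.02, 0.1, 0], 0]
    - [[-0.02, 0.1, 0], 0]
    - [[0, 0, 0], 0]

```text
time: 9.28
ee_pos: [0.5888, -0.0403, 0.0425]
tool_rot: [3.122, 0.326, -0.003]
force: [-2.3, -6.1, 7.5]
grip_width: 0.0009
grip_force: 4.7
```

```bash
python3 -c "
from h import *
st()"
```

```text
t 9.28 loc [-18.9  15.4] pos [ 0.5888 -0.0403  0.0425] tooly vs rail y deg -179.96 f [-2.3 -6.1  7.5] w 0.0009
```

Not blocked yet, so I continue in small steps.

play_rows:
  moves:
    - [[-0.02, 0.1, 0], 0]
    - [[-0.02, 0.1, 0], 0]
    - [[0, 0, 0], 0]

```text
time: 9.53
ee_pos: [0.5884, -0.0384, 0.0425]
tool_rot: [3.122, 0.326, -0.003]
force: [-2.4, -6.7, 6.5]
grip_width: 0.0008
grip_force: 4.8
```

play_rows:
  moves:
    - [[-0.02, 0.1, 0], 0]
    - [[-0.02, 0.1, 0], 0]
    - [[0, 0, 0], 0]

```text
time: 9.78
ee_pos: [0.5883, -0.038, 0.0426]
tool_rot: [3.119, 0.327, -0.002]
force: [-1.9, -10.8, 6.3]
grip_width: 0.0003
grip_force: 5.9
```

```bash
python3 -c "
from h import *
st()
snap('wrist','wrist6')
a=cv2.imread('pics/wrist6.png')[130:310,130:370]
cv2.imwrite('pics/w6.png',cv2.resize(a,None,fx=3.3,fy=3.3,interpolation=cv2.INTER_CUBIC))"
```

```text
t 9.78 loc [-18.9  17.8] pos [ 0.5883 -0.038   0.0426] tooly vs rail y deg 179.97 f [ -1.9 -10.8   6.3] w 0.0003
```

View pics/w6.png

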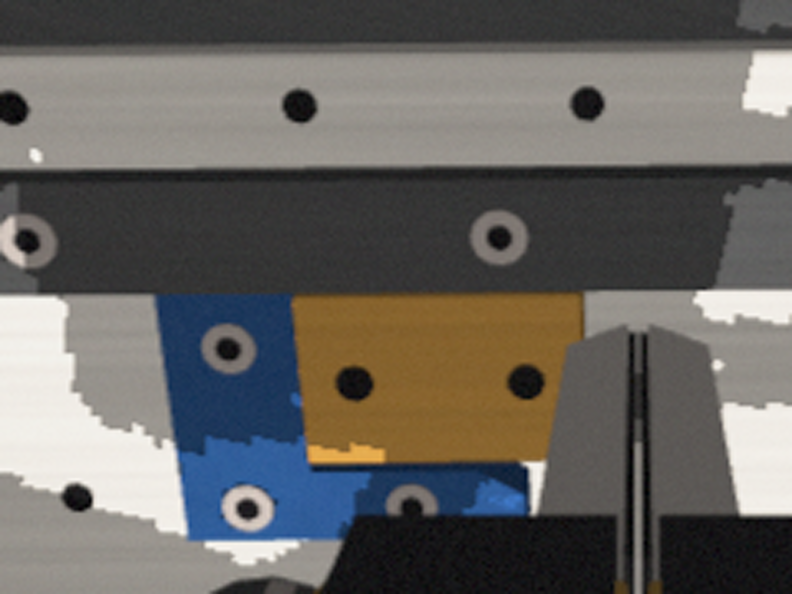

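The blank looks flush with both the end face and the rail. One last seating press, then I back off along -y, lift and inspect.

play_rows:
  moves:
    - [[-0.02, 0.1, 0], 0]
    - [[-0.02, 0.1, 0], 0]
    - [[0, 0, 0], 0]
    - [[0, 0, 0], 0]

```text
time: 10.17
ee_pos: [0.5883, -0.0378, 0.0426]
tool_rot: [3.116, 0.328, -0.002]
force: [-2.5, -15.4, 5.6]
grip_width: 0.0008
grip_force: 7.2
```

play_rows:
  moves:
    - [[0.06, -0.29, 0], 0]
    - [[0.1, -0.49, 0], 0]
    - [[0.2, -0.98, 0], 0]
    - [[0.2, -0.98, 0], 0]
    - [[0, 0, 2], 0]
    - [[0, 0, 3], 0]
    - [[0, 0, 3], 0]
    - [[0, 0, 3], 0]
    - [[0, 0, 0], 0]
    - [[0, 0, 0], 0]

```text
time: 11.0
ee_pos: [0.5953, -0.0609, 0.1534]
tool_rot: [3.124, 0.324, 0.006]
force: [-0.8, -0.6, -0.7]
grip_width: 0.0001
grip_force: 0.0
```

```bash
python3 -c "
from h import *
st()
snap('wrist','wrist7')
p=proj('wrist7',np.r_[wor(-16,50),.028]);print(p)
x,y=(p-[60,45]).astype(int)
a=cv2.imread('pics/wrist7.png')[max(y,0):y+90,max(x,0):x+120];print(x,y)
cv2.imwrite('pics/w7.png',cv2.resize(a,None,fx=6,fy=6,interpolation=cv2.INTER_CUBIC))"
```

```text
t 11.0 loc [-16.8  -6.1] pos [ 0.5953 -0.0609  0.1534] tooly vs rail y deg -179.88 f [-0.8 -0.6 -0.7] w 0.0001
[259.80732291 196.2810895 ]
199 151
```

View pics/w7.png

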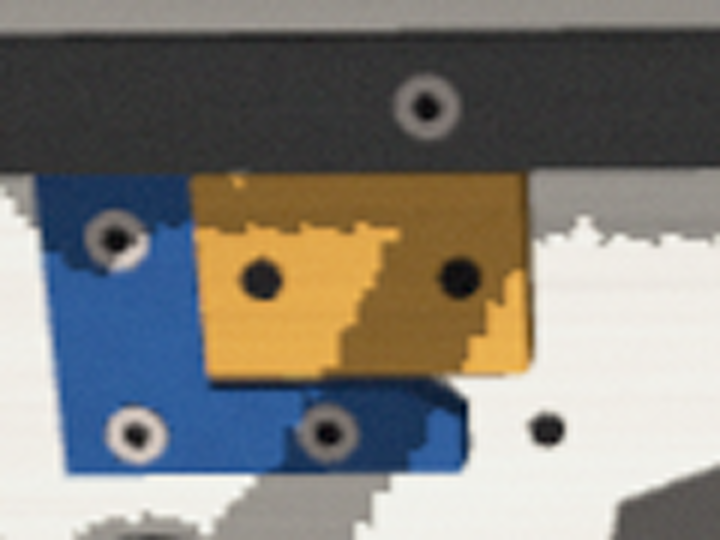

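The blank (360,275 in the crop) is tight against the rail edge and the end face, parallel to both, with clearance only at the lip. The nut is untouched and the gripper is clear, so I'm handing in.

```bash
python3 -c "
from h import *
print(ctrl.finish_job())"
```

```text
the job is handed in; nothing more can be done
None
```

The brass blank was pushed flat to the rail and slid fully home into the blue stop's pocket; the final picture shows no visible gap at rail or end stop, the gripper is clear, nothing else was touched, and I handed the job in at about 11 s.

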